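# Hold the micropipette ready over the open vial

## Task

Take the micropipette (the one with the thick handle) out of its stand, carry it clear of the tubes and vials in its way, and finish still holding it upright and steady over the one vial that has no cap, its tip centred about 1 cm above the mouth, ready to dispense. It must not touch or dip into the vial, and nothing else may be shifted or knocked over. Do not put it down or let go: the job ends while you hold it there.

Things in the scene. Friction and masses are not known exactly. Their poses are not given: they have to be found in the camera images.
- pipette_handle (a point): Middle of the micropipette's handle, where to grip it: white upright cylinder, 24 mm across, from 26 mm below to 26 mm above this point, then a thin plunger to 36 mm above. 136 mm over the worktop at the start. A 31 mm wide collar rests on the stand's plate, its underside 31 mm below this point. z up along the tool. 50 to 95 g.
- pipette_tip (a point): Tip of the micropipette: lower end of its straight round shaft (14 mm under the collar, tapering to 4 mm), on the handle's axis, 126 mm below pipette_handle; at the start 10 mm over the worktop, hanging through the stand's socket. It comes out straight up: raise it by at least 100 mm before moving sideways. z up along the tool.
- pipette_stand: Grey stand fixed to the worktop, 150 x 60 mm, 105 mm high: base, two thin posts at each end and a top plate 8 mm thick with two through sockets 19 mm in diameter, 40 mm either side of its middle along its long axis. Origin under its middle, on the worktop; x along its long (150 mm) axis, z up.
- stirring_rod: Bystander, to be left alone: thin steel rod (8 mm) with a small ball on top, in the other socket, 80 mm from the micropipette. Its top is 147 mm above the worktop, 11 mm above the middle of the micropipette's handle. Origin on its axis 95 mm below the top plate's surface, z up.
- vial_mouth (a point): Centre of the mouth of the open vial, in the plane of its rim, 45 mm above the worktop. The vial is an amber glass cup, 40 mm in diameter, 45 mm tall, wall 2.5 mm, the only one of the three vials without a cap; loose, 60 g. z up.
- open_vial: The same open vial; origin at the centre of its underside, z up.
- capped_vial_0: Bystander: closed amber vial with a cap, 40 mm in diameter, 55 mm tall. Origin at the centre of its underside.
- capped_vial_1: Bystander: second closed amber vial with a cap, same size. Origin at the centre of its underside.
- tube_rack: Bystander between the stand and the vials: loose white tube rack, 50 x 96 mm, 55 mm high. Origin at the centre of its underside; y along its long axis, z up. The tubes in it reach 90 mm above the worktop.
- tube_0: Bystander: capped blood tube, 17 mm at the cap, 86 mm long, standing in the rack. Origin at its lower end, z up.
- tube_1: Bystander: capped blood tube, 17 mm at the cap, 86 mm long, standing in the rack. Origin at its lower end, z up.
- tube_2: Bystander: capped blood tube, 17 mm at the cap, 86 mm long, standing in the rack. Origin at its lower end, z up.
Mind the look-alikes: they are no part of the job. Of the things like the part that bears pipette_handle, leave any that is purple; of the rest the smaller one is meant. What is shaped like the open_vial but red is not meant.

How it is judged:
By the outcome, as a careful person would: the job done as asked, in the order asked, and still so for the second after the job is handed in, while the arm keeps its last pose, push and grip.
It also fails if it takes over 35 s, if anything falls off the work surface, if the arm or the gripper's body presses on something with over 40 N, if the wrist force passes 120 N, or if a joint passes its speed limit or range.

## Robot

A 6-joint arm with a two-finger parallel gripper is mounted at the origin on a cart in front of the work surface, level with it; the furniture and walls round the work are solid. World frame = base frame: x ahead of the robot, y to its left, z up, the work surface at z = 0. Lengths are in mm, angles in rad, forces in N, time in s.
With the tool pointing down it reaches from about 300 to 825 mm from the base axis. Payload 5.4 kg.
Tool frame: the origin (TCP) lies at the very end of the fingers, on their centre line; the grasp point (between the pads) lies 19 mm behind it; z points along the fingers, y is the line along which they close (so a half turn about z gives the same grasp; the last joint's range is limited). The gripper opens to 92 mm and grips with 3 to 60 N. Pads are 20 mm wide; open, the fingers measure 128 mm over their backs; the gripper's body (75 mm by 189 mm) begins 69 mm behind the grasp point.
Start: joints at [-1.398, 0.158, 1.597, -0, 1.386, -0.21], TCP at [214.749, -533.375, 214.601] pointing down, gripper open.
Joint ranges: [-2.91, 2.91], [-0.94, 2.29], [0.18, 2.7], [-1.29, 4.43], [0.17, 2.64], [-3, 3]. Speed limits (rad/s): [2.57, 2.57, 3.14, 3.14, 3.14, 3.14].

## Interface

Orientations are given as a unit quaternion [x, y, z, w].
In Python, from workcell import arm, get_image, job gives the robot as it stands.
- The arm moves only by the tool step_arm, never from a script. Its argument "motion" is a list of rows, each a list of 3 entries, a list of its own where there are three numbers: the shift along the tool's x, y, z in cm, then the turn about the tool's z in degrees, then the finger opening in cm, from 0 to 9.19. In form: [[[dx, dy, dz], twist, claw], ...]. A call has 1 to 5 rows; each row is the pose to reach, as a shift and turn from the pose commanded when the call began, along the tool's axes at that moment; what a row does not reach only later rows make up. A row lasts 1/8 s, in which the tool goes at most 62.5 mm and 10.7 degrees, less where a joint would pass 70% of its speed; a pose out of reach is approached as far as the arm can. A call with a gripper value outside its range is refused whole. The fingers move at their own pace and stop on an object; "force" is the grip in N (left out, the last holds). Time passes only in rows, so rows that repeat a pose let the fingers close. It gives the time, the measured TCP pose, the force, the opening and the grip force at its end, in the units of the state.
- arm.observe(): the state, without advancing time (a new reading comes with each control period).
- get_image(name): name is "scene" or "top"; returns a dict with "color" (400x640x3 uint8, red, green, blue), "vfov" (degrees; the focal length in pixels is half the picture's height over the tangent of half this angle, whatever the lens; pixels are square), "cx", "cy" (the principal point, pixels), "R" (3x3) and "t" (3): a world point X has camera coordinates R X + t. Camera axes: x right, y down, z forward; pixel columns grow to the right and rows downward; lengths in mm; the calibration is good to about 2 mm. A picture is of the moment at which its call begins. There is no depth.
- job.finish_job(): hands the job in; it is judged then, once.
The state is a dict: "time": time; "qpos": joint angles; "qvel": joint speeds; "joint_efforts": joint torques, N m; "tool_pos": TCP position; "ee_rot": TCP orientation; "force": force on the tool from outside, world axes, zero at the start; "ft_torque": the same for the moment, N m; "width": opening from 0.0 (shut) to 1.0 (fully open); "gripper_force": force on a finger pad.
Only numpy, scipy, OpenCV 4.12 (cv2) and the standard library are available. Lean on these libraries where they do the work, as an engineer would, in place of code of your own. Each camera call takes 0.05 s, during which the arm holds its last target. There are 200 camera calls.

## Working session

There is one attempt and no reset: what is moved stays moved. The work goes in short steps, Python scripts to look and compute and a tool call to move; the robot and the scene stay as the last step left them, time stands still between calls to the robot, and variables do not carry over. Pictures are saved under pics/ and viewed, at most 10 in all, crops included, and the job is handed in when it is done.

Besides the shell and the picture viewer there is one more tool, called after "Request:" as name(argument=value, ...), one argument or row to a line, values as JSON. step_arm: Moves the arm, as the interface text tells. Its arguments: {"type":"object","properties":{"motion":{"type":"array","items":{"type":"array"}},"force":{"type":"number"}},"required":["motion"]}

```bash
mkdir -p pics
cat > h.py <<'E'
import numpy as np, cv2
from workcell import arm, get_image, job
def snap(n,f):
    d=get_image(n); cv2.imwrite(f'pics/{f}.png',cv2.cvtColor(np.asarray(d['color']),cv2.COLOR_RGB2BGR)); np.savez(f'pics/{f}.npz',**{k:d[k] for k in('vfov','cx','cy','R','t')}); return d
def cam(f):
    d=np.load(f'pics/{f}.npz'); return d, 200/np.tan(np.radians(float(d['vfov']))/2)
def ray(f,u,v):
    d,F=cam(f); R=d['R']; c=-R.T@d['t']; r=R.T@np.array([(u-d['cx'])/F,(v-d['cy'])/F,1]); return c,r
def at(f,u,v,z):
    c,r=ray(f,u,v); return c+r*(z-c[2])/r[2]
def proj(f,X):
    d,F=cam(f); p=d['R']@np.array(X,float)+d['t']; return p[0]/p[2]*F+d['cx'],p[1]/p[2]*F+d['cy']
E
python3 - <<'E'
from h import *
for n in('scene','top'):
    d=snap(n,n+'0'); print(n,d['vfov'],d['cx'],d['cy'],-np.array(d['R']).T@d['t'],np.round(d['R'],3).tolist())
s=arm.observe();print(s)
E
```

```text
scene 56.79714682237537 319.7936264298214 203.39516071285712 [ 164.06591139 -930.58683931  542.67515111] [[0.871, -0.491, 0.019], [-0.242, -0.461, -0.854], [0.428, 0.739, -0.52]]
top 54.88030982872091 318.5531574572637 201.3177302898194 [ 414.47646542 -301.77313543  951.08267063] [[0.027, -1.0, 0.007], [-0.992, -0.027, -0.122], [0.122, -0.003, -0.992]]
{'time': 0.1, 'qpos': array([-1.39811405e+00,  1.58980398e-01,  1.59805988e+00, -1.30018001e-05,
        1.38622405e+00, -2.10095994e-01]), 'qvel': array([ 1.16583431e-06,  2.15283450e-04, -2.63476840e-03, -1.33226015e-03,
        2.16338235e-03, -9.56565731e-05]), 'joint_efforts': array([-3.57058946e-05, -3.86496556e+01, -3.22961998e+01,  7.03137042e-02,
        3.37562326e-02, -4.13302826e-05]), 'tool_pos': array([ 214.64321999, -532.83779174,  213.74380472]), 'ee_rot': array([ 9.81740366e-01,  1.90223960e-01,  9.24660001e-06, -8.35809832e-04]), 'force': array([-0.73884051, -0.36961633,  0.24187447]), 'ft_torque': array([-0.0484432 ,  0.02604392,  0.02249049]), 'gripper_force': 0.0, 'width': 1.0012861722477915}
```

View pics/scene0.png

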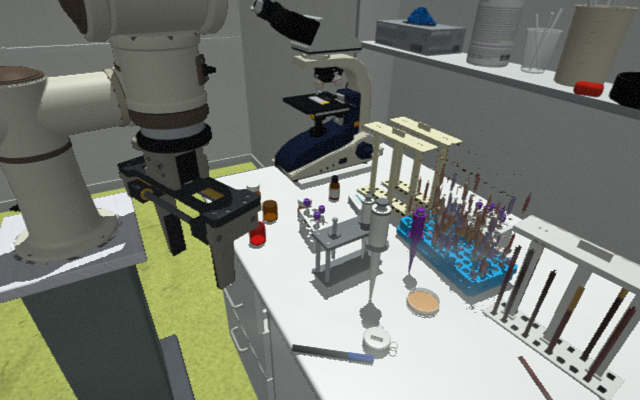

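View pics/top0.png

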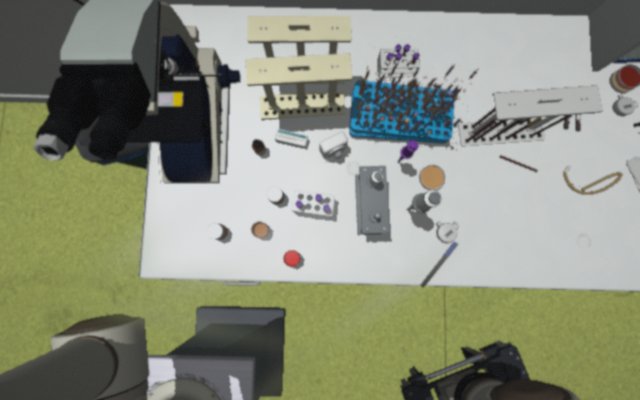

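Run:
```python
from h import *
t=cv2.imread('pics/top0.png');s=cv2.imread('pics/scene0.png')
a=cv2.resize(t[140:280,195:460],(795,420),interpolation=cv2.INTER_CUBIC)
cv2.imwrite('pics/ctop.png',a)
cv2.imwrite('pics/cscene.png',cv2.resize(s[165:315,240:440],(800,600),interpolation=cv2.INTER_CUBIC))
```

```text
(no output)
```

View pics/ctop.png

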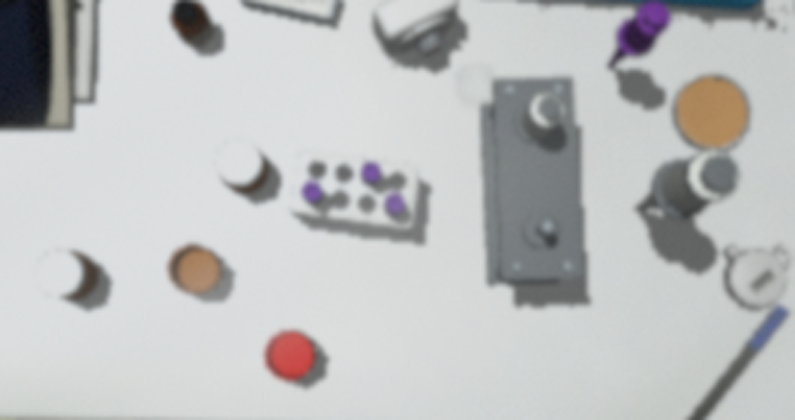

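View pics/cscene.png

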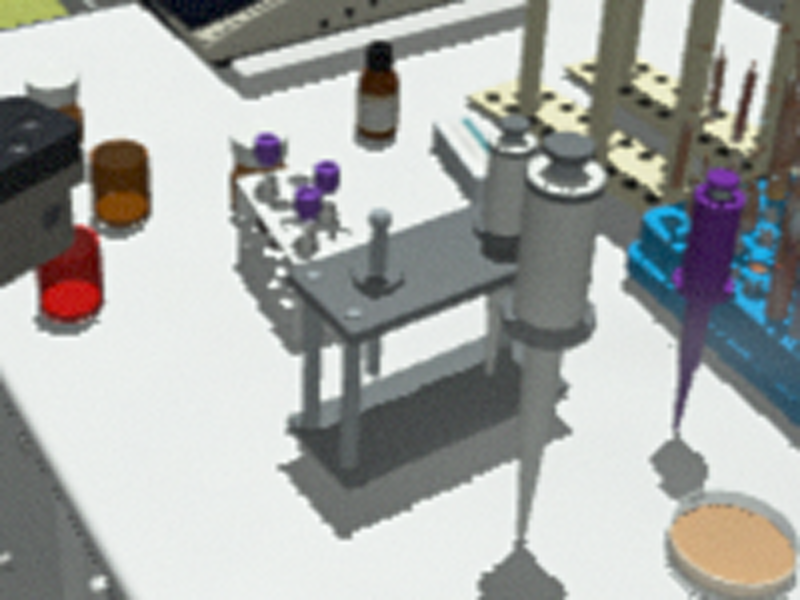

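The top view shows the small white pipette in the stand (plunger top at about (377.7,174.3)), the rod at (376.5,216), the rack at (315,205), the open amber vial at (260.7,229.3), caps at (277,196) and (218,232), and a red decoy at (292,259). In the scene view the plunger top is at about (369,196) and the vial rim at about (270,204).

Run:
```python
from h import *
from scipy.optimize import least_squares
T=lambda u,v:(195+(u+.5)/3-.5,140+(v+.5)/3-.5)
S=lambda u,v:(240+(u+.5)/4-.5,165+(v+.5)/4-.5)
def tri(a,b,name):
    f=lambda X:np.r_[np.subtract(proj('top0',X),a),np.subtract(proj('scene0',X),b)]
    r=least_squares(f,[400,-300,100]); print(name,r.x.round(1),r.fun.round(2)); return r.x
tri(T(552,103),S(516,124),'plunger top')
tri(T(546,231),S(380,214),'rod')
tri(T(196,268),S(121,160),'vial rim')
for p in [(496,80),(573,78),(584,278),(499,282)]: print('plate',at('top0',*T(*p),105).round(1))
print('pl172',at('top0',*T(552,103),172).round(1),'rim45',at('top0',*T(196,268),45).round(1))
for n,p,z in [('capA',(243,165),55),('capB',(65,272),55),('red',(290,353),45),('rack1',(300,155),55),('rack2',(425,172),55),('rack3',(415,232),55),('rack4',(292,208),55),('big top',(718,170),180),('purple',(655,15),120)]: print(n,at('top0',*T(*p),z).round(1))
```

```text
plunger top [ 569.5 -425.9  173.7] [-0.19  0.31  0.35 -0.07]
rod [ 486.7 -428.2  146.4] [ 0.53 -0.99 -1.03  0.14]
vial rim [ 457.1 -169.2   44.9] [ 0.05 -0.12 -0.14  0.01]
plate [ 600.2 -395.3  105. ]
plate [ 603.3 -452.8  105. ]
plate [ 454.4 -461.7  105. ]
plate [ 449.8 -399.5  105. ]
pl172 [ 570.5 -426.5  172. ] rim45 [ 456.8 -169.2   45. ]
capA [ 537.8 -203.7   55. ]
capB [450.5 -69.7  55. ]
red [ 393. -245.   45.]
rack1 [ 546.9 -248.    55. ]
rack2 [ 536.2 -346.2   55. ]
rack3 [ 488.9 -339.4   55. ]
rack4 [ 505.  -243.2   55. ]
big top [ 526.1 -537.7  180. ]
purple [ 649.2 -510.5  120. ]
```

Run:
```python
from h import *
from scipy.optimize import least_squares
T=lambda u,v:(195+(u+.5)/3-.5,140+(v+.5)/3-.5)
S=lambda u,v:(240+(u+.5)/4-.5,165+(v+.5)/4-.5)
def tri(a,b,name):
    f=lambda X:np.r_[np.subtract(proj('top0',X),a),np.subtract(proj('scene0',X),b)]
    r=least_squares(f,[400,-300,100]); print(name,r.x.round(1),r.fun.round(2)); return r.x
tri(T(718,172),S(569,142),'big plunger')
tri(T(655,12),S(723,176),'purple plunger')
tri((50,147),(262,7),'eyepiece')
tri((300,68),(400,140),'wood rack')
s=arm.observe()
from scipy.spatial.transform import Rotation as Ro
R=Ro.from_quat(s['ee_rot']).as_matrix(); print(R.round(3).tolist())
for n,t in (('grasp-above',[568,-426,217]),): print(n,(R.T@(np.array(t)-s['tool_pos'])/10).round(2))
```

```text
big plunger [ 518.6 -523.3  228.6] [ 0.26 -0.41 -0.41  0.08]
purple plunger [ 639.4 -499.8  163.5] [ 0.11 -0.15 -0.17  0.04]
eyepiece [534.5  33.5 478.9] [ 0.9  -2.13 -4.5   0.2 ]
wood rack [ 785.  -258.7  193.3] [ 0.12 -0.17 -0.25  0.06]
[[0.928, 0.374, -0.0], [0.374, -0.928, 0.002], [0.0, -0.002, -1.0]]
grasp-above [36.77  3.29 -0.32]
```

Request:
step_arm(
  motion=[
    [[0, 0, -6], 0, 9.19],
    [[6, 0.5, -6], 0, 9.19],
    [[12, 1.1, -6], 0, 9.19],
    [[18, 1.6, -6], 0, 9.19],
    [[24, 2.1, -6], 0, 9.19],
  ],
)

```text
time: 0.72
tool_pos: [446.8, -462.3, 274.1]
ee_rot: [0.982, 0.19, -0.0, -0.0]
force: [-0.0, -0.4, -0.7]
width: 1.001
gripper_force: 0.0
```

Request:
step_arm(
  motion=[
    [[5, 0.4, 0], -8, 9.19],
    [[10, 0.9, 0], -16, 9.19],
    [[12.8, 1.2, 0], -26, 9.19],
    [[12.8, 1.2, 0], -36, 9.19],
    [[12.8, 1.2, 0], -38, 9.19],
  ],
)

```text
time: 1.35
tool_pos: [568.5, -426.2, 273.7]
ee_rot: [0.866, 0.5, -0.0, -0.001]
force: [0.1, 0.5, 0.9]
width: 1.0
gripper_force: 0.0
```

Request:
step_arm(
  motion=[
    [[0, 0, 0], 0, 9.19],
    [[0, 0, 0], 0, 9.19],
  ],
)

```text
time: 1.6
tool_pos: [568.0, -426.8, 274.6]
ee_rot: [0.867, 0.499, -0.0, -0.0]
force: [0.5, -0.1, -0.5]
width: 0.999
gripper_force: 0.0
```

Run:
```python
from h import *
from scipy.spatial.transform import Rotation as Ro
s=arm.observe(); R=Ro.from_quat(s['ee_rot']).as_matrix(); print(s['time'],s['tool_pos'],R.round(3).tolist(),s['qpos'].round(2))
print((R.T@(np.array([568,-426,118])-s['tool_pos'])/10).round(2))
```

```text
1.6 [ 568.04761295 -426.80607146  274.63206108] [[0.503, 0.864, -0.0], [0.864, -0.503, 0.0], [-0.0, -0.0, -1.0]] [-0.81  0.49  1.07 -0.    1.58 -0.29]
[ 0.07 -0.04 15.66]
```

Request:
step_arm(
  motion=[
    [[0.05, 0, 4], 0, 9.19],
    [[0.05, 0, 8], 0, 9.19],
    [[0.05, 0, 12], 0, 9.19],
    [[0.05, 0, 14.5], 0, 9.19],
    [[0.05, 0, 15.6], 0, 9.19],
  ],
)

```text
time: 2.22
tool_pos: [567.7, -425.5, 116.6]
ee_rot: [0.867, 0.499, -0.0, -0.001]
force: [0.1, -0.1, 0.1]
width: 0.997
gripper_force: 0.0
```

Request:
step_arm(
  motion=[
    [[0, 0, 0], 0, 6],
    [[0, 0, 0], 0, 5],
    [[0, 0, 0], 0, 4.5],
    [[0, 0, 0], 0, 4.5],
  ],
)

```text
time: 2.72
tool_pos: [569.0, -426.4, 119.5]
ee_rot: [0.866, 0.499, 0.0, 0.001]
force: [1.1, -0.2, 0.8]
width: 0.585
gripper_force: 0.0
```

Run:
```python
from h import *
d=snap('scene','g1'); e=snap('top','g1t'); s=arm.observe(); print(s['tool_pos'],s['width'],s['force'])
a=cv2.imread('pics/g1.png')[130:280,290:440]; b=cv2.imread('pics/g1t.png')[130:280,300:450]
cv2.imwrite('pics/g1c.png',cv2.resize(np.hstack([a,b]),(800,400),interpolation=cv2.INTER_CUBIC))
```

```text
[ 568.82644322 -426.20593528  118.98572217] 0.504527667820807 [-0.44497063  0.54840017  0.79647359]
```

View pics/g1c.png

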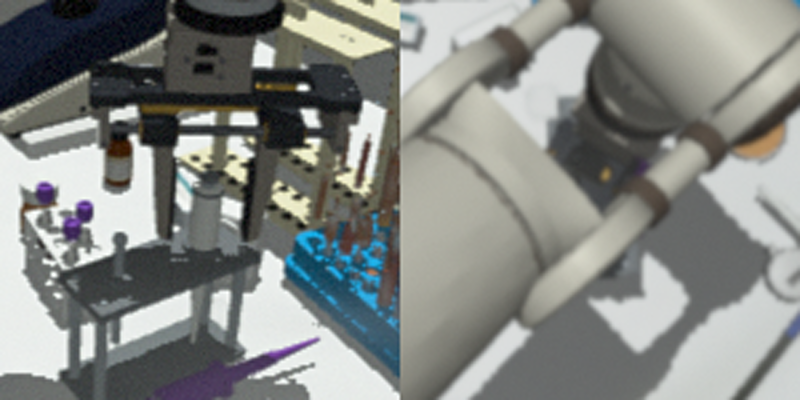

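The gripper straddles the small pipette handle, but a purple object lies at the bottom and the big pipette is gone from view, so I'll check the full picture.

Run:
```python
import cv2,numpy as np
a=cv2.imread('pics/g1.png'); b=cv2.imread('pics/g1t.png')
cv2.imwrite('pics/g1f.png',np.vstack([a[100:400],b[100:300]]))
```

```text
(no output)
```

View pics/g1f.png

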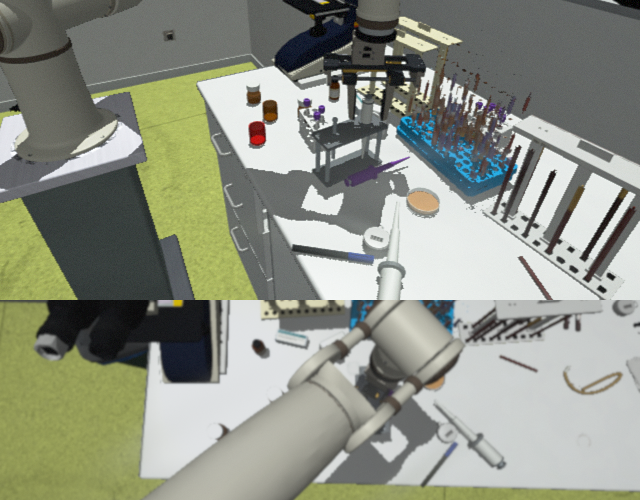

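Both free-standing look-alike pipettes now lie on the worktop. They had been balanced on their tips, and my path passed about 45 mm above them with no contact force, so they seem to have toppled by themselves. Stand, rod, rack and vials are undisturbed, so I carry on.

Request:
step_arm(
  motion=[
    [[0, 0, 0], 0, 3.5],
    [[0, 0, 0], 0, 2.8],
    [[0, 0, 0], 0, 2.2],
    [[0, 0, 0], 0, 1.8],
    [[0, 0, 0], 0, 1.8],
  ],
  force=25,
)

```text
time: 3.45
tool_pos: [568.6, -426.0, 118.5]
ee_rot: [0.866, 0.499, -0.0, -0.0]
force: [-1.4, 0.1, -0.3]
width: 0.255
gripper_force: 25.0
```

Request:
step_arm(
  motion=[
    [[0, 0, 0], 0, 1.8],
    [[0, 0, 0], 0, 1.8],
    [[0, 0, 0], 0, 1.8],
  ],
)

```text
time: 3.82
tool_pos: [568.7, -426.1, 118.5]
ee_rot: [0.866, 0.499, -0.0, -0.0]
force: [-0.9, 0.4, -1.4]
width: 0.254
gripper_force: 25.0
```

Request:
step_arm(
  motion=[
    [[0, 0, -0.6], 0, 1.8],
    [[0, 0, -1.6], 0, 1.8],
    [[0, 0, -3], 0, 1.8],
    [[0, 0, -4.5], 0, 1.8],
    [[0, 0, -6], 0, 1.8],
  ],
)

```text
time: 4.45
tool_pos: [568.9, -426.3, 180.3]
ee_rot: [0.866, 0.5, 0.0, 0.001]
force: [0.5, 0.6, -0.6]
width: 0.258
gripper_force: 25.0
```

Request:
step_arm(
  motion=[
    [[0, 0, -1.8], 0, 1.8],
    [[0, 0, -3.6], 0, 1.8],
    [[0, 0, -5.2], 0, 1.8],
    [[0, 0, -6.4], 0, 1.8],
    [[0, 0, -7], 0, 1.8],
  ],
)

```text
time: 5.08
tool_pos: [568.8, -426.3, 249.6]
ee_rot: [0.866, 0.499, 0.0, 0.0]
force: [0.0, -0.1, -0.6]
width: 0.255
gripper_force: 25.0
```

Run:
```python
from h import *
from scipy.spatial.transform import Rotation as Ro
d=snap('scene','l1'); s=arm.observe(); R=Ro.from_quat(s['ee_rot']).as_matrix(); print(s['tool_pos'],s['width'],s['force'],s['ft_torque'],s['gripper_force'])
print((R.T@(np.array([457,-169,s['tool_pos'][2]])-s['tool_pos'])/10).round(2))
a=cv2.imread('pics/l1.png')[60:280,250:450]
cv2.imwrite('pics/l1c.png',cv2.resize(a,None,fx=2.6,fy=2.6,interpolation=cv2.INTER_CUBIC))
```

```text
[ 568.95209764 -426.38307684  250.01397602] 0.25644526204389134 [ 1.30743146  0.66410493 -0.32916098] [ 0.00214531 -0.02140867 -0.0215872 ] 24.999687373638153
[ 16.67 -22.58  -0.04]
```

View pics/l1c.png

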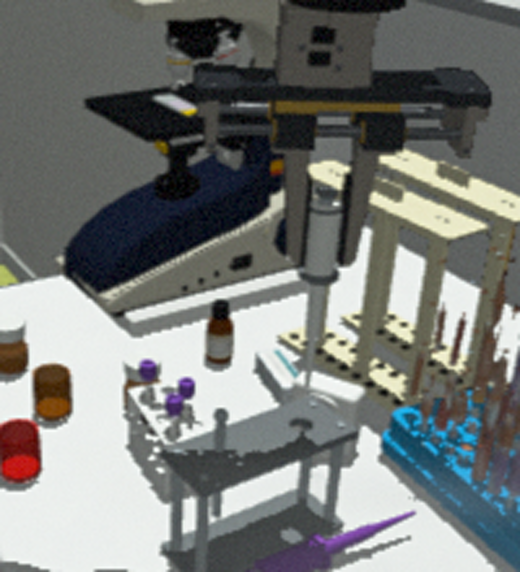

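The pipette is out of the socket, upright, with its tip at about crop (308,395), clear above the plate. The rod, rack and vials are unmoved. Next is the carry.

Request:
step_arm(
  motion=[
    [[0.6, -0.8, 0], 0, 1.8],
    [[1.8, -2.4, 0], 0, 1.8],
    [[3.6, -4.9, 0], 0, 1.8],
    [[5.8, -7.9, 0], 0, 1.8],
    [[8, -10.8, 0], 0, 1.8],
  ],
)

```text
time: 5.75
tool_pos: [514.1, -300.8, 247.5]
ee_rot: [0.866, 0.5, -0.0, -0.001]
force: [0.0, -0.1, -1.0]
width: 0.257
gripper_force: 25.0
```

Request:
step_arm(
  motion=[
    [[2.2, -3, 0], 0, 1.8],
    [[4.4, -6, 0], 0, 1.8],
    [[6.6, -8.9, 0], 0, 1.8],
    [[8, -10.8, 0], 0, 1.8],
    [[8.7, -11.8, 0], 0, 1.8],
  ],
)

```text
time: 6.38
tool_pos: [455.8, -166.8, 247.9]
ee_rot: [0.866, 0.5, -0.0, -0.0]
force: [-0.2, 0.1, -0.6]
width: 0.256
gripper_force: 25.0
```

Request:
step_arm(
  motion=[
    [[0, 0, 1.5], 0, 1.8],
    [[0, 0, 3], 0, 1.8],
    [[0, 0, 4.4], 0, 1.8],
    [[0, 0, 5], 0, 1.8],
    [[0, 0, 5], 0, 1.8],
  ],
)

```text
time: 7.0
tool_pos: [456.6, -168.4, 197.9]
ee_rot: [0.866, 0.499, -0.0, -0.001]
force: [-0.1, -0.5, -0.5]
width: 0.257
gripper_force: 25.0
```

Run:
```python
from h import *
snap('top','v1t'); snap('scene','v1'); s=arm.observe(); p=s['tool_pos']; print(p,s['ee_rot'],s['width'],s['force'],s['gripper_force'])
tip=p+[0,0,-108.7]; print('tip nominal',tip,proj('v1',tip),proj('v1',[457,-169,45]),proj('v1',p+[0,0,17]))
u,v=proj('v1',[457,-169,60]); u0,v0=int(u)-55,int(v)-60; print(u0,v0)
a=cv2.imread('pics/v1.png')[v0:v0+100,u0:u0+110]
cv2.imwrite('pics/v1c.png',cv2.resize(a,None,fx=6,fy=6,interpolation=cv2.INTER_CUBIC))
```

```text
[ 457.0561585  -168.62211541  198.98544574] [8.66350188e-01 4.99436912e-01 1.52911310e-04 3.14245299e-04] 0.25542678495409493 [-0.23105746  0.31155561 -0.42466219] 24.999650716781616
tip nominal [ 457.0561585  -168.62211541   90.28544574] (np.float64(268.6725960449244), np.float64(189.0401885847803)) (np.float64(269.6515395888748), np.float64(204.56772434903135)) (np.float64(265.7881602144173), np.float64(141.6997607453364))
214 139
```

View pics/v1c.png

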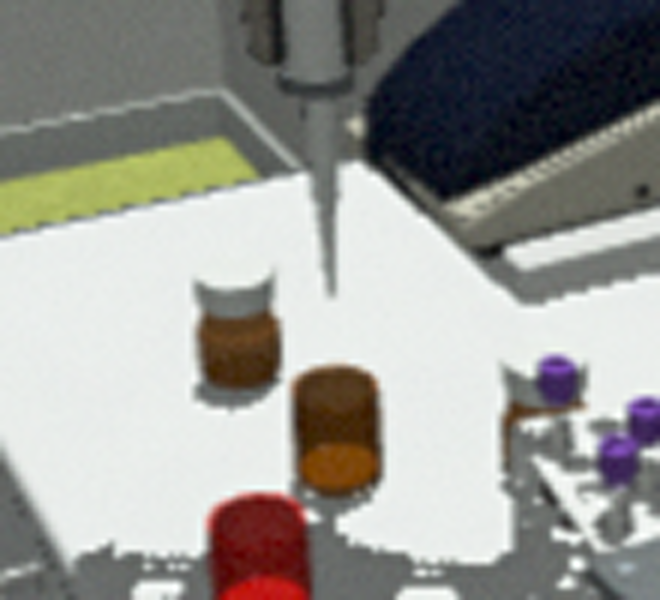

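The tip is at about crop (332,298), matching its nominal projection, and the vial rim centre is near (337,388). I'll refine the vial centre by fitting its silhouette in both views.

```bash
cat > fit.py <<'E'
from h import *
from scipy.optimize import minimize
K=8
def mask(f,c,w=22):
    u0,v0=int(c[0])-w,int(c[1])-w
    im=cv2.imread(f'pics/{f}.png')[v0:v0+2*w,u0:u0+2*w]; h=cv2.cvtColor(im,cv2.COLOR_BGR2HSV)
    m=((h[...,0]<25)&(h[...,0]>5)&(h[...,1]>75)).astype(np.uint8)
    n,l,st,ce=cv2.connectedComponentsWithStats(m); i=1+np.argmin(np.hypot(*(ce[1:]-w).T)); m=(l==i).astype(np.uint8)
    ct=cv2.findContours(m,0,2)[0]; m=cv2.drawContours(m*0,ct,-1,1,-1)
    return m,u0,v0
def model(f,x,y,u0,v0,w,h=45,r=20):
    a=np.linspace(0,2*np.pi,60,endpoint=False)
    P=np.array([proj(f,[x+r*np.cos(t),y+r*np.sin(t),z]) for z in(0,h) for t in a])
    H=cv2.convexHull((((P-[u0,v0])+.5)*K).astype(np.float32)).astype(np.int32)
    M=cv2.fillConvexPoly(np.zeros((2*w*K,2*w*K),np.uint8),H,255)
    return cv2.resize(M,(2*w,2*w),interpolation=cv2.INTER_AREA)/255.
def fit(fs,g=(457,-169)):
    w=22; D=[(f,*mask(f,proj(f,[*g,22]))) for f in fs]
    c=lambda p:sum(np.abs(model(f,p[0],p[1],u,v,w)-m).sum() for f,m,u,v in D)
    r=minimize(c,g,method='Nelder-Mead',options=dict(initial_simplex=[[450,-175],[465,-172],[455,-160]]))
    print(fs,r.x.round(1),round(r.fun,1),[int(m.sum()) for _,m,_,_ in D])
fit(['top0']);fit(['v1']);fit(['top0','v1'])
E
python3 fit.py
```

```text
['top0'] [ 455.7 -172. ] 116.1 [151]
['v1'] [ 459.9 -160.9] 54.7 [273]
['top0', 'v1'] [ 459.5 -162.4] 175.3 [151, 273]
```

Run:
```python
from h import *
out=[]
for f in('top0','v1'):
    c=proj(f,[457,-169,22]); u0,v0=int(c[0])-18,int(c[1])-18; k=10
    im=cv2.resize(cv2.imread(f'pics/{f}.png')[v0:v0+36,u0:u0+36],None,fx=k,fy=k,interpolation=cv2.INTER_NEAREST)
    for z,r in((45,20),(45,17.5),(0,20)):
        P=np.array([proj(f,[457+r*np.cos(t),-169+r*np.sin(t),z]) for t in np.linspace(0,6.28,80)])
        cv2.polylines(im,[(((P-[u0,v0])+.5)*k).astype(np.int32)],True,(0,255,0) if z else (255,0,0),1)
    out.append(im)
cv2.imwrite('pics/ov.png',np.hstack(out))
```

```text
(no output)
```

View pics/ov.png

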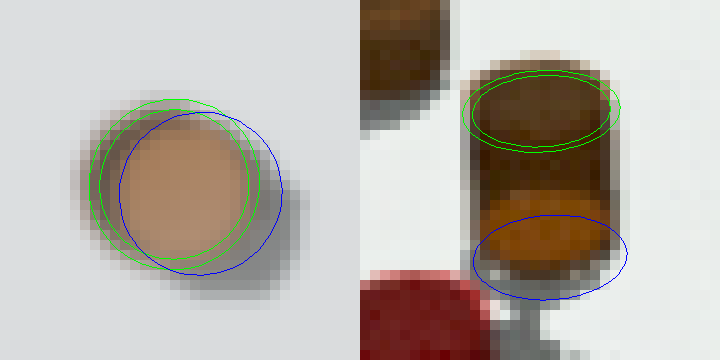

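```bash
cat > rim.py <<'E'
from h import *
from scipy.optimize import least_squares
from scipy.ndimage import map_coordinates as mc
def rim(f,angs,g=(458,-166),bg=None):
    B=cv2.imread(f'pics/{f}.png')[...,0].astype(float)
    pts=[]
    c=np.array(proj(f,[*g,45]))
    for a in np.radians(angs):            # world directions of rim points
        e=np.array(proj(f,[g[0]+20*np.cos(a),g[1]+20*np.sin(a),45])); d=(e-c); L=np.hypot(*d)
        n=d/L; t=np.arange(L-4.5,L+4.5,.1); P=c+n*t[:,None]
        I=mc(B,[P[:,1],P[:,0]],order=1); hi=I[-15:].mean(); lo=I[:15].min(); h=(hi+lo)/2
        i=np.where(I<h)[0].max(); pts.append(P[i])
    pts=np.array(pts)
    def res(x):
        aa=np.linspace(0,2*np.pi,240); C=np.array([proj(f,[x[0]+20*np.cos(t),x[1]+20*np.sin(t),45]) for t in aa])
        c=np.array(proj(f,[*x,45])); pa=np.arctan2(*(pts-c).T[::-1]); ca=np.arctan2(*(C-c).T[::-1]); o=np.argsort(ca)
        rc=np.interp(pa,ca[o],np.hypot(*(C-c).T)[o],period=2*np.pi); return np.hypot(*(pts-c).T)-rc
    r=least_squares(res,g,diff_step=1e-4); print(f,r.x.round(1),'rms px',np.sqrt((r.fun**2).mean()).round(2)); return r.x
rim('top0',range(0,150,8))      # far / left side: no shadow
rim('top0',range(0,190,8)); 
for f in('scene0','v1'):
    rim(f,range(-10,140,8)); rim(f,range(-20,150,8))
B=cv2.imread('pics/v1.png'); print(B[182:194,264:275].mean(2).astype(int))
E
python3 rim.py
```

```text
top0 [ 456.  -167.7] rms px 0.18
top0 [ 456.3 -167.8] rms px 0.2
scene0 [ 454.9 -159.8] rms px 1.11
scene0 [ 454.4 -159.1] rms px 1.22
v1 [ 454.9 -159.8] rms px 1.11
v1 [ 456.6 -160.8] rms px 1.34
[[234 235 234 198 134 138 223 236 235 237 234]
 [233 235 234 196 134 138 220 237 234 235 235]
 [235 235 235 223 152 141 224 236 235 237 236]
 [232 233 236 236 172 140 223 237 236 234 235]
 [233 234 238 234 175 141 219 237 237 235 235]
 [234 236 235 235 188 153 221 234 237 235 235]
 [235 234 235 235 211 193 226 236 234 235 234]
 [235 236 236 236 233 234 236 236 234 235 234]
 [236 235 234 235 236 235 236 235 235 235 235]
 [236 235 235 234 236 235 235 237 235 235 234]
 [235 236 234 236 235 236 236 237 234 236 236]
 [235 235 235 237 236 235 234 237 236 235 236]]
```

The tip in the scene image sits about 1.2 px higher than predicted, the same bias as the vial. The two views therefore agree on a vial centre of about (456.5, -167.5). Now I lower the pipette.

Request:
step_arm(
  motion=[
    [[0.06, -0.08, 1], 0, 1.8],
    [[0.06, -0.08, 2], 0, 1.8],
    [[0.06, -0.08, 2.8], 0, 1.8],
    [[0.06, -0.08, 3.3], 0, 1.8],
    [[0.06, -0.08, 3.45], 0, 1.8],
  ],
)

```text
time: 7.72
tool_pos: [456.2, -167.3, 163.6]
ee_rot: [0.866, 0.5, -0.0, -0.0]
force: [-0.0, -0.4, -1.4]
width: 0.254
gripper_force: 25.0
```

Request:
step_arm(
  motion=[
    [[0, 0, 0], 0, 1.8],
    [[0, 0, 0], 0, 1.8],
    [[0, 0, 0], 0, 1.8],
    [[0, 0, 0], 0, 1.8],
  ],
)

```text
time: 8.22
tool_pos: [456.5, -167.5, 164.2]
ee_rot: [0.866, 0.499, 0.0, 0.0]
force: [0.7, -0.1, -1.5]
width: 0.253
gripper_force: 25.0
```

Run:
```python
from h import *
snap('scene','v2'); q=[arm.observe()]
for _ in range(3): snap('scene','tmp'); q.append(arm.observe())
s=q[-1]; p=np.mean([i['tool_pos'] for i in q],0); print(p,s['ee_rot'],s['width'],s['force'],s['time'])
tip=p+[0,0,-108.5]; print('tip',tip,proj('v2',tip),proj('v2',[456.5,-167.5,45]))
u,v=proj('v2',tip); u0,v0=int(u)-32,int(v)-35
a=cv2.imread('pics/v2.png'); print(u0,v0,a[int(v)-6:int(v)+5,264:276].mean(2).astype(int))
cv2.imwrite('pics/v2c.png',cv2.resize(a[v0:v0+60,u0:u0+64],None,fx=10,fy=10,interpolation=cv2.INTER_CUBIC))
```

```text
[ 456.42001773 -167.43764394  164.16920737] [8.66312743e-01 4.99501982e-01 2.91576059e-06 2.23562900e-05] 0.2564215618635406 [ 0.31673731  0.05103034 -1.83303322] 8.425
tip [ 456.42001773 -167.43764394   55.66920737] (np.float64(268.98300365774077), np.float64(200.7703821777606)) (np.float64(269.24138380363235), np.float64(204.34397918059219))
236 165 [[235 237 237 237 174 122 184 231 237 236 234 235]
 [235 234 238 238 180 124 185 230 236 235 235 238]
 [235 236 238 236 191 132 185 231 238 237 236 237]
 [236 236 237 236 202 143 183 231 237 236 235 236]
 [235 238 237 239 203 141 182 230 238 237 237 237]
 [239 236 233 233 174 120 148 196 228 233 236 238]
 [230 191 143 120 104  85  73  89  98 128 189 227]
 [131  81  63  55  63  64  58  58  55  62  79 116]
 [ 67  53  55  47  52  57  58  55  57  48  49  57]
 [ 51  55  52  53  57  59  63  61  60  55  57  56]
 [ 43  56  54  59  59  57  55  59  58  55  56  51]]
```

View pics/v2c.png

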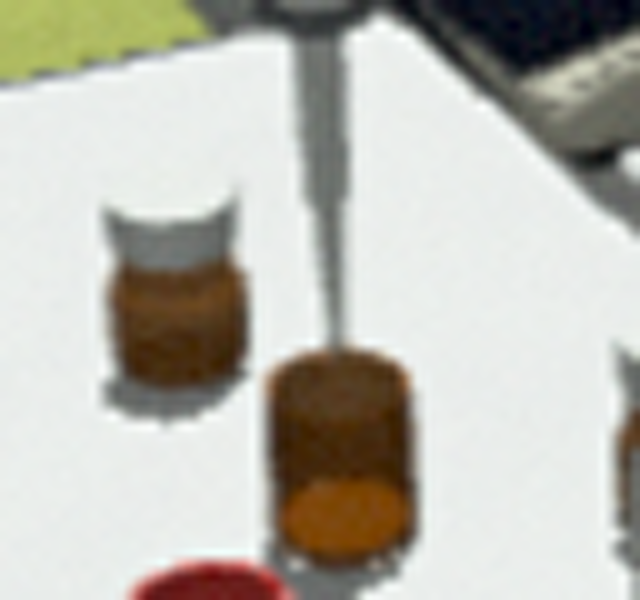

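The last view shows the pipette upright. Its tip ends at about crop (335,350), just at the far rim, as expected for 10–11 mm above the centre of the mouth (about (341,390)). The vial is untouched, so I hand in.

```bash
python3 -c "
from workcell import job
print(job.finish_job())"
```

```text
the job is handed in; nothing more can be done
None
```

I handed the job in with the micropipette held upright and steady over the open vial, its tip within about 2–3 mm of centre and 10–11 mm above the mouth; the listed things I could see had not moved, but the two look-alike pipettes standing on their tips fell over during the approach (the gripper passed about 45 mm above them with no contact force, so they probably toppled on their own).

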